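Feed the gauge on the valve test rig

TASK

On the valve test rig on the counter, push the pointed diverter lever round with a fingertip until its nose points squarely at the outlet that carries the round pressure gauge; only then push the handle of the shut-off valve round until it lies along the pipe, fully open. Push gently and grip nothing, keep off the gauge, leave the loose things where they lie, and finish clear of everything.

Things in the scene. Friction and masses are not known exactly. Their poses are not given: they have to be found in the camera images.
- rig: Fixed rig: aluminium plate 270 (x) by 440 (y) by 8 mm; origin under it. Its supply pipe runs along rig y, 36 mm up. In rig x, y: diverter hub (0, -100) mm, shut-off valve (0, 120). Three outlets 100 mm from the hub at its -x, -y, +x sides; which one carries the gauge varies. All but the levers is under 73 mm above the counter (brass stems under the levers, 18 mm thick, reach them at 80).
- diverter_hub (a point): On the vertical turning axis of the diverter, at mid height of its lever (90 mm above the counter).
- diverter_aim (a point): Turns with the diverter lever: on its centre line, 100 mm from its axis, 25 mm beyond its pointed nose, 90 mm above the counter; over an outlet's centre when the lever points squarely at it. The lever is a black bar on one side of a hub of 17 mm radius: 12 mm wide, 80 to 98 mm above the counter, straight-sided to 69 mm, nose at 75 mm, a thin white line along its top.
- diverter (a joint): Angle of the diverter lever, rad, counterclockwise from above. 0: along rig +y (towards the shut-off valve, no outlet); 1.57: at the -x outlet (nearer the robot); -1.57: at the +x outlet; 3.14 or -3.14: at the -y outlet. End stops only at -3.6 and 3.6, none at outlets: it stays where it is left. Takes about 0.14 N m to turn (2.5 N at 55 mm).
- gauge: Pressure gauge: a flat round steel case 54 mm across, white dial facing up, fixed on one of the three outlets. Origin: centre of its underside, 50 mm above the counter; its top is 72 mm above the counter. The other two outlets carry brass plugs 30 mm across with a square boss, top 66 mm above the counter.
- shutoff_pivot (a point): On the vertical turning axis of the shut-off handle, 89 mm above the counter.
- shutoff_end (a point): Outer end of the shut-off handle, 100 mm from its axis, 89 mm above the counter. The handle is a steel strip with a black rubber sleeve from 40 to 100 mm out from the axis; the sleeve is 16 mm wide and upright from 80 to 98 mm above the counter.
- shutoff (a joint): Turning angle of the shut-off handle, rad, positive counterclockwise from above. 0: across the pipe, pointing along the rig's +x (shut, a stop); 1.57: along the pipe, pointing along the rig's +y, away from the diverter (fully open, a stop). It stays where it is left; about 0.14 N m to turn.
- nipple: Loose upright brass pipe fitting, 34 mm across, 40 mm high, standing on the rig's plate (8 mm up) on the robot's side of the pipe. Origin: centre of its underside. Leave alone.
- jar: Loose closed jar, 60 mm across, 85 mm high, on the counter at the robot's right. Origin: centre of its underside. Leave alone.
- bin: Loose blue small-parts bin, 150 by 100 mm, 75 mm high, on the counter at the robot's left. Origin: centre of its underside. Leave alone.
- wrench: Loose steel wrench 190 mm long lying flat on the counter at the robot's right. Origin: centre of its underside. Leave alone.

How it is judged (in metres and radians):
On the way, in this order (a step that is already met when the one before it is completed fails the run):
1. the diverter lever points at the gauge's outlet while the shut-off valve is still shut (horizontal distance between diverter_aim and gauge below 0.016 m and value of joint shutoff below 0.5 rad), for 0.2 s.
2. the shut-off handle lies along the pipe (value of joint shutoff above 1.42 rad), for 0.2 s.
At the end, for the whole second after the job is handed in: The diverter lever points at the gauge's outlet (its aim point within 16 mm of the gauge's centre seen from above, about 9 degrees), the shut-off handle is turned to more than 1.42 rad (within 9 degrees of its open stop), and both are at rest (horizontal distance between diverter_aim and gauge below 0.016 m and value of joint shutoff above 1.42 rad and velocity of joint diverter between -0.05 and 0.05 rad/s and velocity of joint shutoff between -0.05 and 0.05 rad/s); the robot touches nothing.
It fails at once if a loose bystander is lifted or shoved (moved more than 15 mm) (distance of any of nipple, jar, bin, wrench from where it was at the start of the episode above 0.015 m).
It fails at once if a lever is gripped or forced (more than 35 N from the fingers) (contact force between the fingers and diverter above 35 N or contact force between the fingers and shutoff above 35 N).
It fails at once if the gauge is pressed on (more than 3 N) (contact force between any of the fingers, the arm and gauge above 3 N).
It fails at once if the shut-off valve is opened while the diverter does not point at the gauge (value of joint shutoff above 0.5 rad and horizontal distance between diverter_aim and gauge above 0.02 m).
It also fails if it takes over 67 s, if anything falls off the work surface, if the arm or the gripper's body presses on something with over 40 N, if the wrist force passes 120 N, or if a joint passes its speed limit or range.

ROBOT

A 7-joint arm with a two-finger parallel gripper is mounted at the origin on the work surface. World frame = base frame: x ahead of the robot, y to its left, z up, the work surface at z = 0. Lengths are in mm, angles in rad, forces in N, time in s.
With the tool pointing down it reaches from about 425 to 950 mm from the base axis. Payload 4.7 kg.
Tool frame: the origin (TCP) lies at the very end of the fingers, on their centre line; the grasp point (between the pads) lies tcp_to_grasp behind it (tcp_to_grasp is the distance from the TCP to the grasp point, in mm); z points along the fingers, y is the line along which they close (so a half turn about z gives the same grasp; the last joint's range is limited). The gripper opens to 85 mm and grips with 20 to 120 N. Pads are 22 mm wide; open, the fingers measure 114 mm over their backs; the gripper's body (76 mm by 85 mm) begins 54 mm behind the grasp point. The pads swing forward as they close: fully open they stand 13 mm farther back than shut.
Start: joints at [-1.232, 0.469, -0.049, 1.532, 0.024, 1.141, -0.082], TCP at [242.666, 629.892, 204.035] pointing down, gripper open.
Joint ranges: [-2.59, 2.59], [-0.33, 1.99], [-1.39, 1.29], [0.1, 2.45], [-1.04, 4.18], [0.21, 1.99], [-2.66, 2.66]. Speed limits (rad/s): [2.57, 2.57, 3.14, 3.14, 3.14, 3.14, 3.14].

INTERFACE

Orientations are given as a 3x3 rotation matrix whose columns are the frame's x, y, z axes.
In Python, from bench import * gives the robot as it stands.
- The arm moves only by the tool carry_out, never from a script. Its argument "motion" is a list of rows, each an object with "slide": the shift along the tool's x, y, z in mm, a list of three; "turn": the turn about the tool's z in degrees. A call has 1 to 10 rows; each row is the pose to reach, as a shift and turn from the pose commanded when the call began, along the tool's axes at that moment; what a row does not reach only later rows make up. A row lasts 1/8 s, in which the tool goes at most 62.5 mm and 10.7 degrees, less where a joint would pass 70% of its speed; a pose out of reach is approached as far as the arm can. A call with a gripper value outside its range is refused whole. "grip" is the finger opening in mm, from 0 to 85.4, set as the call begins (left out, the last holds). The fingers move at their own pace and stop on an object; "squeeze" is the grip in N (left out, the last holds). Time passes only in rows, so rows that repeat a pose let the fingers close. It gives the time, the measured TCP pose, the force, the opening and the grip force at its end, in the units of the state.
- get_obs(): the state, without advancing time (a new reading comes with each control period).
- camera(name): name is "scene" or "top"; returns a dict with "image" (420x560x3 uint8, blue, green, red), "K" (3x3 intrinsics, pixels), "k1" (the pictures are not rectified: a ray, as slopes to the right and down, at radius r is drawn at 1 + k1 r^2 times it, then the intrinsics apply), "rvec" (rotation vector, rad) and "tvec" (3), from world to camera coordinates, as OpenCV has them. Camera axes: x right, y down, z forward; pixel columns grow to the right and rows downward; lengths in mm; the calibration is good to about 2 mm. A picture is of the moment at which its call begins. There is no depth.
- sign_off(): hands the job in; it is judged then, once.
Trained networks look in the newest picture that a camera, given by its name, has taken for a name from the list of things; names that differ only in an ending like _2 or _b are one class to them, and where a whole thing is asked for, a point or a joint stands for the part that bears it (a point fixed in the world has none). Each returns a list of dicts, best first, with "conf" (0 to 1); they miss things now and then, are a little off and sometimes report something else, mostly with a low value. They report only what shows in the picture. A call takes as long as a camera call.
- recognise(camera, name): "box" ([left, top, right, bottom] in pixels, round what is visible of it).
- outline_of(camera, name): "mask" (420x560 bool, what is visible of it) and "box" ([left, top, right, bottom] in pixels, round what is visible of it).
The state is a dict: "t": time; "joints": joint angles; "qvel": joint speeds; "joint_torque": joint torques, N m; "position": TCP position; "ee_rot": TCP orientation; "wrist_force": force on the tool from outside, world axes, zero at the start; "torque": the same for the moment, N m; "finger_gap": finger opening in mm; "finger_force": force on a finger pad.
Only numpy, scipy, OpenCV 4.12 (cv2) and the standard library are available. Lean on these libraries where they do the work, as an engineer would, in place of code of your own. Each camera call takes 0.05 s, during which the arm holds its last target. There are 200 camera calls.

## Working session

There is one attempt and no reset: what is moved stays moved. The work goes in short steps, Python scripts to look and compute and a tool call to move; the robot and the scene stay as the last step left them, time stands still between calls to the robot, and variables do not carry over. Pictures are saved under pics/ and viewed, at most 10 in all, crops included, and the job is handed in when it is done.

Besides the shell and the picture viewer there is one more tool, called as name(argument=value, ...), one argument or row to a line, values as JSON. carry_out: Moves the arm, as the interface text tells. Its arguments: {"type":"object","properties":{"motion":{"type":"array"},"grip":{"type":"number"},"squeeze":{"type":"number"}},"required":["motion"]}

```bash
mkdir -p pics; cat > h.py <<'E'
from bench import *
import numpy as np, cv2
def ray(c,u,v):
    K=c["K"];x=(u-K[0][2])/K[0][0];y=(v-K[1][2])/K[1][1]
    rd=np.hypot(x,y);r=rd
    for _ in range(30): r=rd/(1+c["k1"]*r*r)
    s=r/rd if rd>0 else 1
    R=cv2.Rodrigues(np.array(c["rvec"],float))[0]
    return -R.T@np.array(c["tvec"],float).ravel(), R.T@np.array([x*s,y*s,1])
def at(c,u,v,z):
    o,d=ray(c,u,v);return (o+d*(z-o[2])/d[2]).round(1)
def proj(c,p):
    R=cv2.Rodrigues(np.array(c["rvec"],float))[0]
    q=R@np.array(p,float)+np.array(c["tvec"],float).ravel();s=q[:2]/q[2]
    s=s*(1+c["k1"]*(s@s));K=np.array(c["K"]);return (K[:2,:2]@s+K[:2,2]).round(1)
E
python3 - <<'E'
from h import *
for n in("top","scene"):
    c=camera(n);cv2.imwrite(f"pics/{n}1.png",c["image"]);print(n,(ray(c,280,210)))
    for k in("gauge","diverter","shutoff","nipple","jar","bin","wrench","rig"):
        try:
            for d in outline_of(n,k)[:2]:
                m=cv2.moments(d["mask"].astype(np.uint8))
                u,v=m["m10"]/m["m00"],m["m01"]/m["m00"]
                print(k,round(d["conf"],2),np.round(d["box"]),round(u),round(v),at(c,u,v,{"gauge":72,"diverter":98,"shutoff":98,"nipple":48,"jar":85,"bin":75}.get(k,8)))
        except Exception as e: print(k,e)
o=get_obs();print(o["t"],o["position"],o["ee_rot"])
E
```

```text
top (array([ 431.79746009,  -14.31609208, 1241.68527631]), array([ 8.39424005e-02, -3.05257595e-04, -9.96601195e-01]))
gauge 0.61 [311. 153. 328. 170.] 319 161 [ 670.8 -125.7   72. ]
diverter 0.63 [293. 187. 323. 200.] 312 192 [ 577.5 -103.3   98. ]
shutoff 0.76 [239. 156. 245. 199.] 240 177 [620.3  97.2  98. ]
nipple 0.52 [260. 223. 269. 240.] 263 231 [471.9  33.3  48. ]
bin 0.77 [107. 209. 162. 267.] 135 238 [452.  398.5  75. ]
wrench 0.94 [417. 220. 436. 286.] 428 256 [ 396.9 -455.5    8. ]
rig 0.73 [206. 148. 363. 242.] 287 198 [571.3 -34.4   8. ]
scene (array([887.29239894, 701.27001119, 623.5852685 ]), array([-0.37951386, -0.7323984 , -0.56531546]))
gauge 0.81 [199. 196. 218. 209.] 210 205 [ 673.5 -107.6   72. ]
diverter 0.51 [240. 183. 253. 208.] 245 193 [581.5 -86.5  98. ]
shutoff 0.58 [237. 236. 289. 254.] 260 243 [629.4 114.4  98. ]
nipple 0.52 [296. 223. 309. 240.] 305 232 [487.3  65.7  48. ]
jar 0.83 [197. 144. 220. 174.] 209 158 [ 599.9 -342.8   85. ]
jar 0.47 [239. 185. 251. 206.] 245 193 [ 573.2 -108.4   85. ]
bin 0.77 [364. 300. 474. 384.] 415 339 [482.  435.8  75. ]
bin 0.19 [236. 231. 286. 254.] 260 242 [617.7  88.3  75. ]
wrench 0.63 [236. 151. 278. 166.] 255 156 [ 403.  -438.9    8. ]
rig 0.9 [187. 184. 344. 307.] 261 245 [585.5  22.5   8. ]
0.9 [242.68033827 629.88246421 204.03614633] [[-9.33106911e-01  3.59599071e-01 -2.49856612e-05]
 [ 3.59599067e-01  9.33106907e-01  1.07188716e-04]
 [ 6.18592559e-05  9.10337117e-05 -9.99999994e-01]]
```

```bash
python3 - <<'E'
from h import *
for n in("top","scene"):
    c=camera(n);print(n,np.array(c["K"]).round(1).tolist(),c["k1"],c["rvec"],c["tvec"])
    print("tcp",proj(c,get_obs()["position"]))
a=cv2.imread("pics/top1.png")[125:260,195:375];cv2.imwrite("pics/t2.png",cv2.resize(a,None,fx=4.4,fy=4.4,interpolation=cv2.INTER_CUBIC))
a=cv2.imread("pics/scene1.png")[165:315,180:380];cv2.imwrite("pics/s2.png",cv2.resize(a,None,fx=4,fy=4,interpolation=cv2.INTER_CUBIC))
E
```

```text
top [[416.9, 0.0, 273.3], [0.0, 416.9, 210.2], [0.0, 0.0, 1.0]] -0.10965370443962473 [ 2.16904792 -2.17306585  0.07352585] [   6.03599431  534.00031245 1201.35072127]
tcp [ 31.4 316.9]
scene [[381.0, 0.0, 278.3], [0.0, 381.0, 210.3], [0.0, 0.0, 1.0]] 0.03498223283335931 [ 0.57300217  2.52873718 -1.32244242] [ 472.27259955  -55.27140781 1200.76212469]
tcp [678.1 328.1]
```

View pics/t2.png

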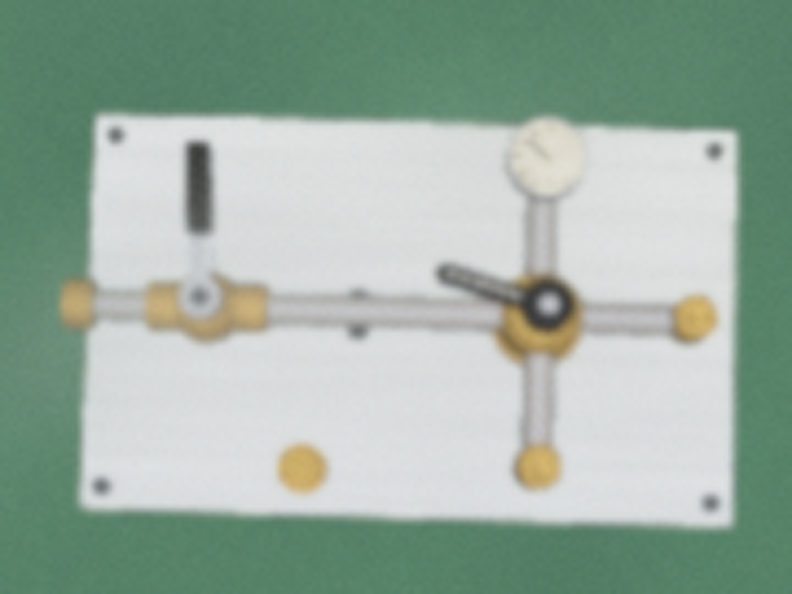

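View pics/s2.png

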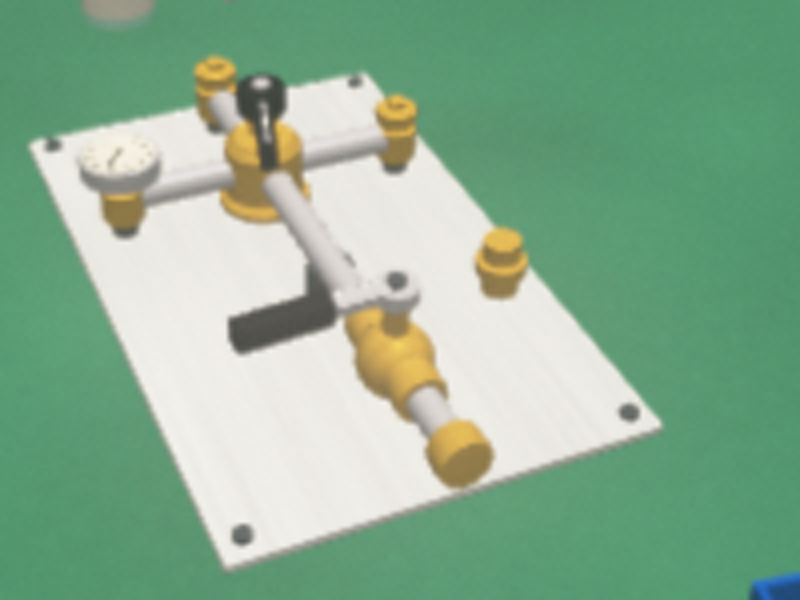

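View pics/top1.png

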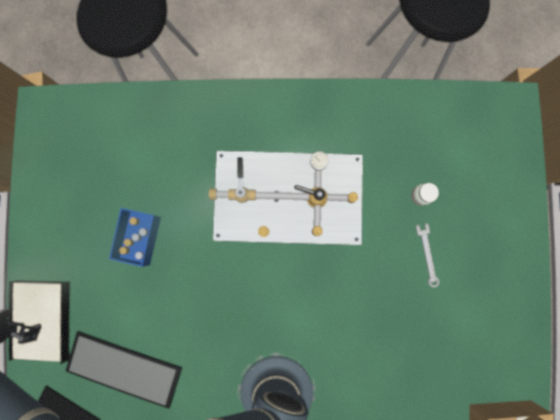

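```bash
cat >> h.py <<'E'
from scipy.optimize import least_squares
def w2(p,rig):
    x,y,th=p;R=np.array([[np.cos(th),-np.sin(th)],[np.sin(th),np.cos(th)]])
    return np.r_[R@np.array(rig[:2],float)+[x,y],rig[2]]
E
python3 - <<'E'
from h import *
T={(135,220,8):(97,115),(135,-220,8):(737,131),(-135,-220,8):(733,526),(-135,220,8):(80,509),(100,-100,72):(546,157),(0,-100,98):(549,304),(0,120,93):(200,297),(-100,-100,66):(537,467),(0,-200,66):(695,317)}
S={(135,220,8):(228,570),(135,-220,8):(30,147),(-135,-220,8):(365,72),(-135,220,8):(662,427),(100,-100,72):(119,156),(0,-100,98):(263,84),(0,120,93):(399,281),(-100,-100,66):(397,103),(0,-200,66):(215,64)}
ct,cs=camera("top"),camera("scene")
t=[(ct,r,np.array([195+u/4.4,125+v/4.4])) for r,(u,v) in T.items()]
s=[(cs,r,np.array([180+u/4,165+v/4])) for r,(u,v) in S.items()]
for L in(t,s,t+s):
    f=lambda p:np.concatenate([proj(c,w2(p,r))-q for c,r,q in L])
    g=least_squares(f,[575,-15,0],x_scale=[1,1,.01],diff_step=1e-3)
    print(g.x.round(4),np.abs(g.fun).round(1).reshape(-1,2).tolist())
    p=g.x
for n,r in dict(hub=(0,-100,90),gauge=(100,-100,72),piv=(0,120,89),end=(100,120,89)).items():print(n,w2(p,r).round(1))
for c,u,v in((ct,447,271),):
    q=at(c,195+u/4.4,125+v/4.4,98);print("nose",q)
q=at(cs,180+268/4,165+165/4,98);print("nose s",q)
E
```

```text
[572.559  -16.5047   0.    ] [[9.3, 2.5], [9.1, 1.8], [6.5, 1.6], [6.6, 2.4], [3.5, 0.6], [3.0, 0.2], [3.0, 1.8], [0.8, 0.6], [2.0, 1.8]]
[575. -15.   0.] [[5.1, 5.6], [2.0, 2.6], [1.1, 1.8], [5.8, 2.1], [1.6, 0.0], [2.1, 1.3], [0.8, 0.2], [2.1, 1.2], [2.7, 0.5]]
[573.8854 -16.5155   0.    ] [[9.3, 2.1], [9.1, 2.2], [6.5, 2.1], [6.6, 2.0], [3.5, 1.0], [3.0, 0.7], [3.0, 1.4], [0.8, 1.1], [2.0, 2.3], [5.3, 4.9], [1.8, 2.2], [1.1, 1.5], [5.8, 1.6], [1.3, 0.4], [1.8, 1.0], [0.9, 0.2], [1.9, 1.4], [2.4, 0.8]]
hub [ 573.9 -116.5   90. ]
gauge [ 673.9 -116.5   72. ]
piv [573.9 103.5  89. ]
end [673.9 103.5  89. ]
nose [593.  -60.7  98. ]
nose s [601.4 -27.9  98. ]
```

```bash
sed -i 's/K\[:2,2\]).round(1)/K[:2,2])/' h.py; cat > fit.py <<'E'
from h import *
T={(135,220,8):(97,115),(135,-220,8):(737,131),(-135,-220,8):(733,526),(-135,220,8):(80,509),(100,-100,72):(546,157),(0,-100,98):(549,304),(0,120,93):(200,297),(-100,-100,66):(537,467),(0,-200,66):(695,317)}
S={(135,220,8):(228,570),(135,-220,8):(30,147),(-135,-220,8):(365,72),(-135,220,8):(662,427),(100,-100,72):(119,156),(0,-100,98):(263,84),(0,120,93):(399,281),(-100,-100,66):(397,103),(0,-200,66):(215,64)}
ct,cs=camera("top"),camera("scene")
t=[(ct,r,np.array([195+u/4.4,125+v/4.4])) for r,(u,v) in T.items()]
s=[(cs,r,np.array([180+u/4,165+v/4])) for r,(u,v) in S.items()]
for L in(t,s,t+s):
    f=lambda p:np.concatenate([proj(c,w2([p[0]*100,p[1]*100,p[2]],r))-q for c,r,q in L])
    g=least_squares(f,[5.75,-.15,0.01])
    p=g.x*[100,100,1]
    print(p.round(4),g.fun.round(1).reshape(-1,2).tolist())
for n,r in dict(hub=(0,-100,90),gauge=(100,-100,72),piv=(0,120,89),end=(100,120,89)).items():print(n,w2(p,r).round(1))
E
python3 fit.py
```

```text
[ 5.738974e+02 -3.032830e+01 -3.020000e-02] [[-3.4, -0.2], [-3.2, -0.0], [-3.2, 0.1], [-3.3, -0.3], [2.4, 0.0], [2.0, 0.4], [2.0, 0.0], [2.9, -0.1], [2.8, -0.2]]
[ 5.729125e+02 -2.253290e+01 -3.420000e-02] [[0.5, 2.2], [0.2, -0.3], [1.2, 0.8], [3.1, 2.0], [-0.8, -2.6], [-1.2, -0.4], [-1.5, -1.4], [-0.9, -2.2], [-0.7, -2.3]]
[ 5.72743e+02 -2.74024e+01 -3.17000e-02] [[-4.3, 0.1], [-4.1, 0.5], [-4.3, 0.6], [-4.4, 0.0], [1.5, 0.5], [1.0, 0.8], [0.9, 0.4], [1.9, 0.4], [1.8, 0.3], [0.0, 0.6], [-0.4, -1.0], [0.4, 0.1], [2.0, 0.5], [-1.4, -3.4], [-1.9, -1.3], [-2.3, -2.7], [-1.7, -3.1], [-1.4, -3.0]]
hub [ 569.6 -127.4   90. ]
gauge [ 669.5 -130.5   72. ]
piv [576.5  92.5  89. ]
end [676.5  89.4  89. ]
```

```bash
sed -i 's/,r))-q/,(r[0]+(r[2]==8)*p[3]*100,r[1]+(r[2]==8)*p[4]*100,r[2])))-q/; s/-.15,0.01\]/-.15,0.01,0,0]/; s/100,100,1\]/100,100,1,100,100]/; s/w2(p,r).r/w2(p[:3],r).r/' fit.py; python3 fit.py
```

```text
[ 5.740286e+02 -2.343610e+01 -3.010000e-02  1.150000e-01 -1.674840e+01] [[-0.1, -0.1], [0.1, 0.1], [0.1, 0.2], [-0.0, -0.2], [0.0, 0.0], [-0.4, 0.3], [-0.5, 0.0], [0.5, -0.1], [0.4, -0.3]]
[ 5.734436e+02 -1.385980e+01 -3.090000e-02  5.423000e-01 -1.517350e+01] [[-0.5, 0.1], [-0.9, -1.2], [-0.1, -0.1], [1.4, 0.1], [-0.1, -0.8], [-0.2, 1.2], [0.2, 0.8], [0.1, -0.8], [0.0, -0.8]]
[ 5.727552e+02 -2.049430e+01 -2.990000e-02  5.138000e-01 -1.483840e+01] [[-1.7, 0.2], [-1.5, 0.3], [-1.5, 0.4], [-1.6, 0.1], [-1.0, 0.4], [-1.5, 0.8], [-1.5, 0.5], [-0.5, 0.3], [-0.6, 0.2], [-1.2, -2.1], [-1.3, -2.3], [-0.8, -1.1], [0.1, -1.8], [-0.6, -2.1], [-1.0, -0.0], [-0.8, -1.0], [-0.7, -2.0], [-0.6, -1.9]]
hub [ 569.8 -120.4   90. ]
gauge [ 669.7 -123.4   72. ]
piv [576.3  99.5  89. ]
end [676.3  96.5  89. ]
```

carry_out(
  motion=[
    {"slide": [-36, -39, 0], "turn": -2},
    {"slide": [-72, -78, 0], "turn": -4},
    {"slide": [-108, -117, 0], "turn": -6},
    {"slide": [-144, -156, 0], "turn": -8},
    {"slide": [-180, -195, 0], "turn": -10},
    {"slide": [-216, -234, 0], "turn": -12},
    {"slide": [-252, -273, 0], "turn": -14},
    {"slide": [-288, -312, 0], "turn": -16},
    {"slide": [-324, -351, 0], "turn": -18},
    {"slide": [-360, -390, 0], "turn": -19},
  ],
  grip=0,
)

```text
t: 2.55
position: [439.0, 135.0, 204.4]
ee_rot: [[-0.999, 0.035, 0.001], [0.035, 0.999, 0.001], [-0.001, 0.001, -1.0]]
wrist_force: [1.5, 0.4, 0.3]
finger_gap: 0.1
finger_force: 0.0
```

carry_out(
  motion=[
    {"slide": [-23, -50, 10], "turn": 0},
    {"slide": [-46, -100, 20], "turn": 0},
    {"slide": [-69, -150, 35], "turn": 0},
    {"slide": [-93, -202, 50], "turn": 0},
    {"slide": [-93, -202, 50], "turn": 0},
    {"slide": [-93, -202, 50], "turn": 0},
  ],
)

```text
t: 3.3
position: [523.9, -68.1, 153.9]
ee_rot: [[-0.999, 0.036, -0.0], [0.036, 0.999, 0.001], [0.0, 0.001, -1.0]]
wrist_force: [-0.1, -0.2, 0.3]
finger_gap: 0.2
finger_force: 0.0
```

```bash
python3 - <<'E'
from h import *
p=get_obs()["position"];print(p)
ims=[]
for n in("top","scene"):
    c=camera(n);q=proj(c,p);print(n,q);u,v=q.astype(int)
    a=c["image"][v-50:v+50,u-65:u+65].copy();print(u-65,v-50)
    ims.append(cv2.resize(a,(390,300),interpolation=cv2.INTER_CUBIC))
    cv2.drawMarker(ims[-1],tuple(((q-[u-65,v-50])*3).astype(int)),(0,0,255),0,12)
cv2.imwrite("pics/c3.png",np.hstack(ims))
E
```

```text
[523.85672028 -68.06609956 153.9154355 ]
top [300.40586203 209.78198944]
235 159
scene [268.78900895 172.89121638]
203 122
```

View pics/c3.png

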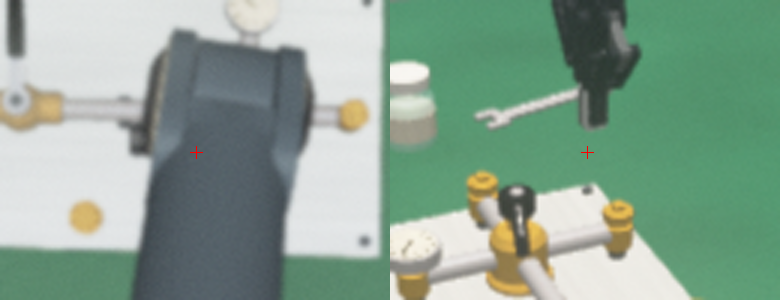

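```bash
python3 - <<'E'
from h import *
c=camera("top");print("base z0",proj(c,(0,0,0)),"z150",proj(c,(0,0,150)))
p=get_obs()["position"]
a=c["image"][300:420,200:360];a=cv2.resize(a,(400,300),interpolation=cv2.INTER_CUBIC)
c=camera("scene");im=c["image"]
for k in ("gripper","finger","robot"):
    try: print(k,recognise("scene",k)[:1])
    except Exception as e: print(e)
for z in (0,20,40,60): print(z,proj(c,p+[0,0,z]))
b=cv2.resize(im[110:180,230:323],(400,300),interpolation=cv2.INTER_CUBIC)
cv2.imwrite("pics/c4.png",np.hstack([a,b]))
E
```

```text
base z0 [275.32540507 391.46101754] z150 [274.67970121 411.27030516]
it knows: bin, diverter, diverter_aim, diverter_hub, gauge, jar, nipple, rig, shutoff, shutoff_end, shutoff_pivot, wrench
it knows: bin, diverter, diverter_aim, diverter_hub, gauge, jar, nipple, rig, shutoff, shutoff_end, shutoff_pivot, wrench
it knows: bin, diverter, diverter_aim, diverter_hub, gauge, jar, nipple, rig, shutoff, shutoff_end, shutoff_pivot, wrench
0 [268.93515827 172.95321322]
20 [269.00105843 165.92355282]
40 [269.06833184 158.72185258]
60 [269.13702617 151.34116361]
```

View pics/c4.png

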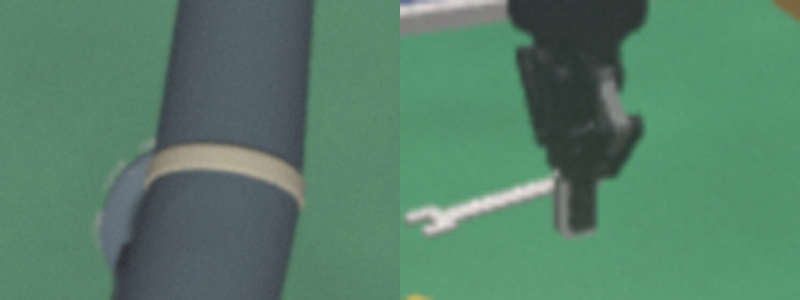

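carry_out(
  motion=[
    {"slide": [0, 0, 16], "turn": 0},
    {"slide": [0, 0, 32], "turn": 0},
    {"slide": [0, 0, 48], "turn": 0},
    {"slide": [0, 0, 64], "turn": 0},
    {"slide": [0, 0, 64], "turn": 0},
    {"slide": [0, 0, 64], "turn": 0},
  ],
)

```text
t: 4.25
position: [524.3, -68.9, 90.1]
ee_rot: [[-0.999, 0.036, 0.0], [0.036, 0.999, -0.0], [-0.0, -0.0, -1.0]]
wrist_force: [-0.3, -0.4, 0.3]
finger_gap: 0.1
finger_force: 0.0
```

```bash
python3 - <<'E'
from h import *
p=get_obs()["position"];print(p)
c=camera("scene");q=proj(c,p);print(q)
im=cv2.resize(c["image"][140:240,190:323],(798,600),interpolation=cv2.INTER_CUBIC)
cv2.drawMarker(im,tuple(((q-[190,140])*6).astype(int)),(0,0,255),0,20)
cv2.imwrite("pics/c5.png",im)
E
```

```text
[524.3123347  -68.85546123  90.06813983]
[268.30930554 194.12515184]
```

View pics/c5.png

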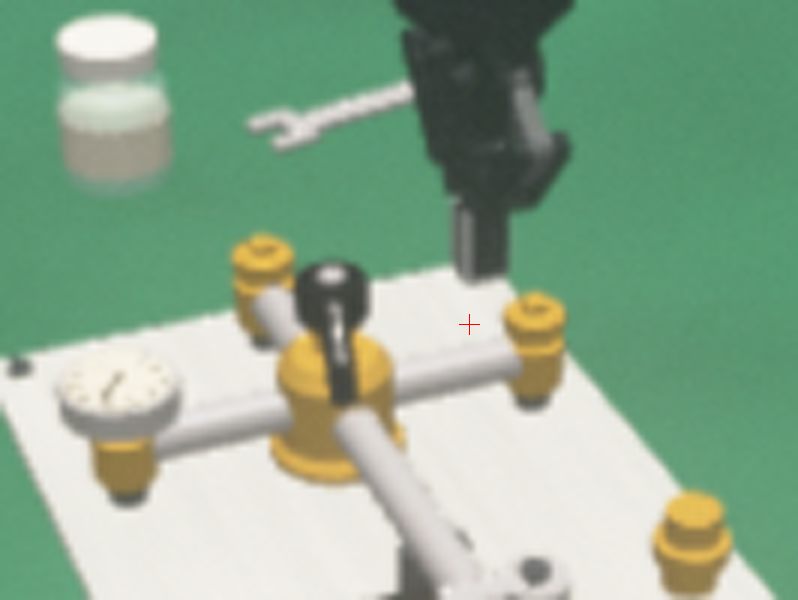

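carry_out(
  motion=[
    {"slide": [-6, 9, 0], "turn": 0},
    {"slide": [-12, 9, 0], "turn": 0},
    {"slide": [-18, 9, 0], "turn": 0},
    {"slide": [-24, 9, 0], "turn": 0},
    {"slide": [-28, 9, 0], "turn": 0},
    {"slide": [-32, 9, 0], "turn": 0},
    {"slide": [-36, 9, 0], "turn": 0},
    {"slide": [-36, 9, 0], "turn": 0},
  ],
)

```text
t: 5.3
position: [560.5, -61.0, 89.9]
ee_rot: [[-0.999, 0.036, 0.0], [0.036, 0.999, 0.0], [-0.0, 0.0, -1.0]]
wrist_force: [0.2, 1.1, 0.3]
finger_gap: -0.1
finger_force: 0.0
```

carry_out(
  motion=[
    {"slide": [-3, 0, 0], "turn": 0},
    {"slide": [-6, 0, 0], "turn": 0},
    {"slide": [-9, 0, 0], "turn": 0},
    {"slide": [-12, 0, 0], "turn": 0},
  ],
)

```text
t: 5.8
position: [572.5, -61.4, 90.0]
ee_rot: [[-0.999, 0.036, -0.0], [0.036, 0.999, 0.0], [0.0, 0.0, -1.0]]
wrist_force: [-0.1, -0.3, 0.2]
finger_gap: -0.4
finger_force: 0.0
```

carry_out(
  motion=[
    {"slide": [-3, 0, 0], "turn": 0},
    {"slide": [-6, 0, 0], "turn": 0},
    {"slide": [-9, 0, 0], "turn": 0},
    {"slide": [-12, 0, 0], "turn": 0},
  ],
)

```text
t: 6.3
position: [584.5, -61.9, 90.0]
ee_rot: [[-0.999, 0.036, 0.0], [0.036, 0.999, 0.0], [-0.0, 0.0, -1.0]]
wrist_force: [0.4, -0.8, -0.3]
finger_gap: -0.3
finger_force: 0.0
```

```bash
python3 - <<'E'
from h import *
p=get_obs()["position"];print(p,get_obs()["wrist_force"])
c=camera("scene");q=proj(c,p);print(q)
im=cv2.resize(c["image"][140:240,190:323],(798,600),interpolation=cv2.INTER_CUBIC)
cv2.drawMarker(im,tuple(((q-[190,140])*6).astype(int)),(0,0,255),0,20)
cv2.imwrite("pics/c6.png",im)
E
```

```text
[584.49480065 -61.8787603   89.98053719] [ 0.36561328 -0.79752378 -0.29672287]
[248.14634637 200.58630493]
```

View pics/c6.png

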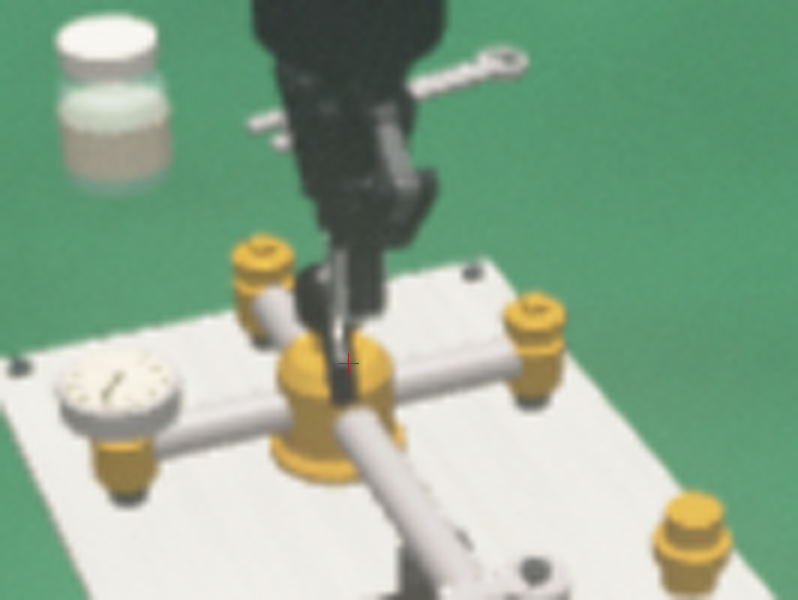

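carry_out(
  motion=[
    {"slide": [-2, 0, 0], "turn": 0},
    {"slide": [-4, 0, 0], "turn": 0},
    {"slide": [-6, 0, 0], "turn": 0},
  ],
)

```text
t: 6.72
position: [590.4, -62.1, 89.9]
ee_rot: [[-0.999, 0.036, -0.0], [0.036, 0.999, 0.0], [0.0, 0.0, -1.0]]
wrist_force: [-1.0, 0.2, 0.1]
finger_gap: 0.2
finger_force: 0.0
```

carry_out(
  motion=[
    {"slide": [-2, 0, 0], "turn": 0},
    {"slide": [-4, 0, 0], "turn": 0},
    {"slide": [-6, 0, 0], "turn": 0},
  ],
)

```text
t: 7.1
position: [596.4, -62.3, 90.0]
ee_rot: [[-0.999, 0.036, 0.0], [0.036, 0.999, 0.0], [-0.0, 0.0, -1.0]]
wrist_force: [-0.3, 0.1, -0.9]
finger_gap: 0.2
finger_force: 0.0
```

```bash
python3 - <<'E'
from h import *
for _ in range(3): print(get_obs()["position"],get_obs()["wrist_force"]);c=camera("scene")
c=camera("scene");q=proj(c,get_obs()["position"])
im=cv2.resize(c["image"][140:240,190:323],(798,600),interpolation=cv2.INTER_CUBIC)
cv2.drawMarker(im,tuple(((q-[190,140])*6).astype(int)),(0,0,255),0,20)
cv2.imwrite("pics/c7.png",im)
E
```

```text
[596.43567307 -62.27628163  89.98446237] [-0.29343309  0.08598735 -0.90977835]
[596.72007294 -62.27858628  90.00087501] [ 0.37292374 -0.69126957  0.08413515]
[596.51437589 -62.32578462  89.96205831] [-0.39769855 -0.41731892  0.00989718]
```

View pics/c7.png

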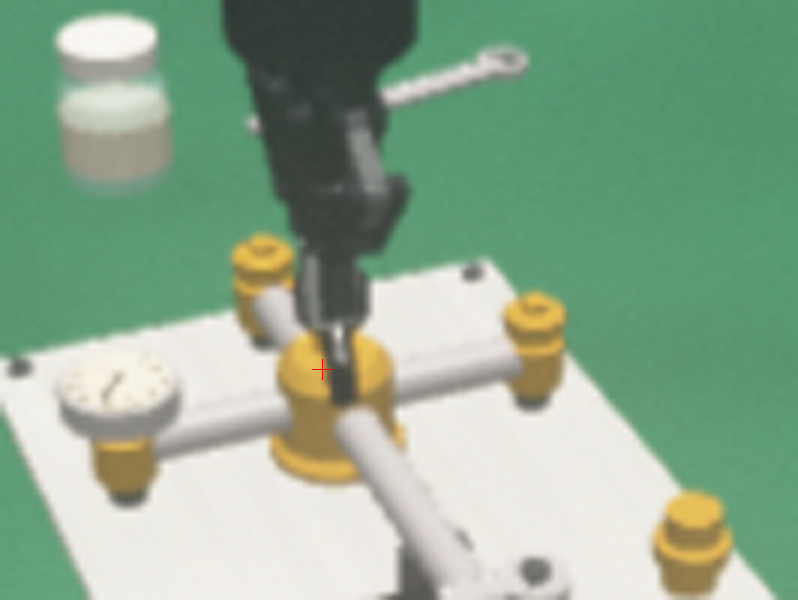

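carry_out(
  motion=[
    {"slide": [15, 0, 0], "turn": 0},
    {"slide": [35, 0, 0], "turn": 0},
    {"slide": [55, 0, 0], "turn": 0},
    {"slide": [55, 0, 0], "turn": 0},
    {"slide": [55, 0, 8], "turn": 0},
    {"slide": [55, 0, 16], "turn": 0},
    {"slide": [55, 0, 24], "turn": 0},
    {"slide": [55, 0, 24], "turn": 0},
  ],
)

```text
t: 8.3
position: [540.8, -60.3, 64.8]
ee_rot: [[-0.999, 0.036, -0.002], [0.036, 0.999, -0.0], [0.002, -0.0, -1.0]]
wrist_force: [-0.5, 0.3, 0.7]
finger_gap: -0.1
finger_force: 0.0
```

carry_out(
  motion=[
    {"slide": [-4, 0, 0], "turn": 0},
    {"slide": [-8, 0, 0], "turn": 0},
    {"slide": [-12, 0, 0], "turn": 0},
    {"slide": [-16, 0, 0], "turn": 0},
    {"slide": [-20, 0, 0], "turn": 0},
    {"slide": [-24, 0, 0], "turn": 0},
  ],
)

```text
t: 9.05
position: [565.6, -61.2, 66.0]
ee_rot: [[-0.999, 0.036, 0.0], [0.036, 0.999, 0.0], [0.0, 0.0, -1.0]]
wrist_force: [0.3, 0.3, -0.0]
finger_gap: -0.2
finger_force: 0.0
```

carry_out(
  motion=[
    {"slide": [-2, 0, 0], "turn": 0},
    {"slide": [-4, 0, 0], "turn": 0},
    {"slide": [-6, 0, 0], "turn": 0},
  ],
)

```text
t: 9.43
position: [571.3, -61.4, 66.0]
ee_rot: [[-0.999, 0.036, -0.0], [0.036, 0.999, 0.0], [0.0, 0.0, -1.0]]
wrist_force: [-0.8, 0.8, -0.1]
finger_gap: 0.1
finger_force: 0.0
```

carry_out(
  motion=[
    {"slide": [-2, 0, 0], "turn": 0},
    {"slide": [-4, 0, 0], "turn": 0},
    {"slide": [-6, 0, 0], "turn": 0},
  ],
)

```text
t: 9.8
position: [576.3, -61.9, 65.7]
ee_rot: [[-0.999, 0.036, -0.002], [0.036, 0.999, -0.0], [0.002, -0.0, -1.0]]
wrist_force: [-2.3, -0.1, 1.3]
finger_gap: 0.4
finger_force: 1.3
```

carry_out(
  motion=[
    {"slide": [-3, -4, 0], "turn": 0},
    {"slide": [-7, -6, 0], "turn": 0},
    {"slide": [-12, -7, 0], "turn": 0},
    {"slide": [-16, -8, 0], "turn": 0},
    {"slide": [-21, -10, 0], "turn": 0},
    {"slide": [-26, -13, 0], "turn": 0},
    {"slide": [-30, -15, 0], "turn": 0},
    {"slide": [-34, -18, 0], "turn": 0},
    {"slide": [-37, -22, 0], "turn": 0},
    {"slide": [-41, -26, 0], "turn": 0},
  ],
)

```text
t: 11.05
position: [617.6, -89.1, 66.0]
ee_rot: [[-0.999, 0.036, 0.0], [0.036, 0.999, 0.0], [-0.0, 0.0, -1.0]]
wrist_force: [-2.4, 1.7, 0.2]
finger_gap: 0.2
finger_force: 1.2
```

```bash
python3 - <<'E'
from h import *
print(get_obs()["position"],get_obs()["wrist_force"])
c=camera("scene")
for k in("diverter","gauge","shutoff"):
    for d in recognise("scene",k)[:2]: print(k,d)
cv2.imwrite("pics/c8.png",cv2.resize(c["image"][140:240,190:323],(798,600),interpolation=cv2.INTER_CUBIC))
E
```

```text
[617.62745544 -89.1176126   66.01809122] [-2.36195135  1.70917115  0.19782803]
diverter {'box': [225.0, 184.4, 251.3, 204.9], 'conf': 0.62}
gauge {'box': [199.8, 199.6, 219.8, 211.9], 'conf': 0.56}
gauge {'box': [199.4, 146.0, 216.6, 175.0], 'conf': 0.47}
shutoff {'box': [233.8, 236.5, 287.4, 254.8], 'conf': 0.85}
```

View pics/c8.png

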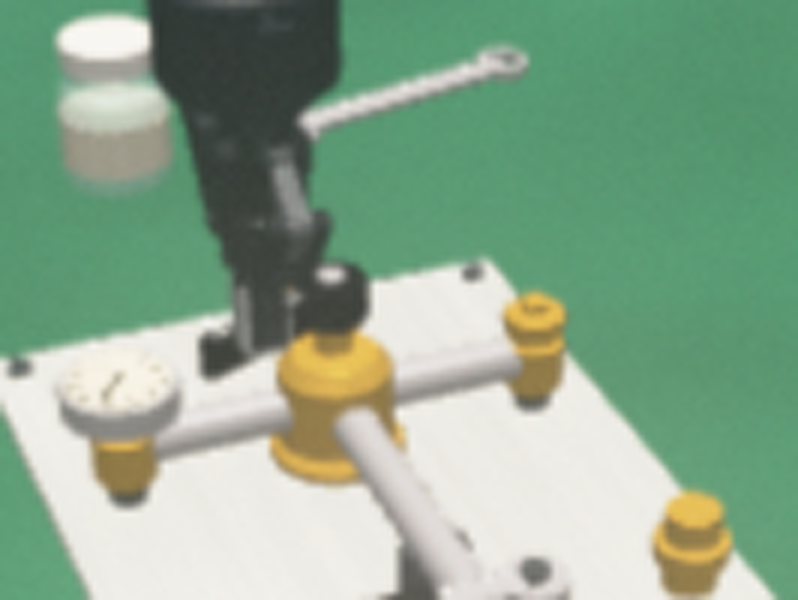

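```bash
cat > ang.py <<'E'
from h import *
import sys
c=camera("scene");P=[573.44,-13.86,-.0309]
print(proj(c,w2(P,(0,-100,98))))
for a in map(float,sys.argv[1:]):
    a=np.radians(a);print(np.degrees(a),[((proj(c,w2(P,(75*np.sin(a),-100+75*np.cos(a),z)))-[190,140])*6).round() for z in(98,80)])
E
python3 ang.py 60 65 70 75 80 90
```

```text
[245.51883753 187.16719656]
59.99999999999999 [array([219., 356.]), array([222., 391.])]
65.0 [array([208., 350.]), array([210., 386.])]
70.0 [array([198., 344.]), array([200., 380.])]
75.0 [array([189., 338.]), array([192., 373.])]
80.0 [array([181., 331.]), array([184., 367.])]
90.0 [array([170., 317.]), array([172., 352.])]
```

carry_out(
  motion=[
    {"slide": [-2, -3, 0], "turn": 0},
    {"slide": [-4, -6, 0], "turn": 0},
    {"slide": [-5, -9, 0], "turn": 0},
    {"slide": [-6, -12, 0], "turn": 0},
    {"slide": [-7, -15, 0], "turn": 0},
    {"slide": [-7, -17, 0], "turn": 0},
    {"slide": [-7, -17, 0], "turn": 0},
  ],
)

```text
t: 12.18
position: [624.1, -106.7, 66.0]
ee_rot: [[-0.999, 0.036, 0.001], [0.036, 0.999, -0.0], [-0.001, -0.0, -1.0]]
wrist_force: [-0.2, 0.6, -0.1]
finger_gap: 0.3
finger_force: 0.6
```

```bash
python3 - <<'E'
from h import *
print(get_obs()["position"],get_obs()["wrist_force"])
c=camera("scene")
for d in outline_of("scene","diverter")[:2]:
    m=d["mask"];print(d["conf"],d["box"])
    ys,xs=np.nonzero(m);k=xs.argsort()[:12];print([(int(round((x+.5-190)*6)),int(round((y+.5-140)*6))) for x,y in zip(xs[k],ys[k])])
# dark pixels left of hub
g=c["image"].max(2)[140:240,190:323]
for r in range(44,66): print(r*6, "".join("#" if v<70 else "+" if v<110 else "." for v in g[r,20:64]))
E
```

```text
[ 624.11611865 -106.72468966   66.03939031] [-0.22938141  0.6405686  -0.14935714]
0.61 [219.0, 184.6, 252.9, 202.0]
[(177, 339), (177, 345), (177, 327), (177, 333), (183, 333), (183, 321), (183, 345), (183, 327), (183, 351), (183, 339), (189, 315), (189, 333)]
264 ..............++++##++++++.....++....+++....
270 ...............+++#+#++.......+++.....+++...
276 ................+++++++......++++.....+++...
282 .................++++++......+++++..+++++...
288 .................++++++......++#+++++++++...
294 .................++++++....+++#++++++++#+...
300 .................++++++.+++++#####+++#+#+...
306 .................++++++++#+########+++#++...
312 ..........+......++++++++#++#####+#+++#++...
318 .........++++++..++++++++#+#++++#++++#++....
324 .........+++##+..++++++++#++++.++++++++.....
330 .........+####++.+++++.++++......+++++......
336 .........+##+#++.....+++++..................
342 ..........+++++++......++...................
348 ..........+++...............................
354 ............................................
360 ............................................
366 ............................................
372 ............................................
378 ............................................
384 ............................................
390 ............................................
```

carry_out(
  motion=[
    {"slide": [0, 10, 0], "turn": 0},
    {"slide": [-3, 30, 0], "turn": 0},
    {"slide": [-7, 60, 0], "turn": 0},
    {"slide": [-11, 90, 0], "turn": 0},
    {"slide": [-15, 120, 0], "turn": 0},
    {"slide": [-17, 140, 0], "turn": 0},
    {"slide": [-17, 150, 0], "turn": 0},
    {"slide": [-17, 150, 0], "turn": 0},
  ],
)

```text
t: 13.28
position: [646.0, 43.4, 66.0]
ee_rot: [[-0.999, 0.035, -0.0], [0.035, 0.999, -0.0], [0.0, -0.0, -1.0]]
wrist_force: [-0.5, -0.4, -0.5]
finger_gap: -0.0
finger_force: 0.0
```

```bash
python3 - <<'E'
from h import *
print(get_obs()["position"],get_obs()["wrist_force"])
P=[573.44,-13.86,-.0309]
c=camera("scene");cs=camera("top")
for d in outline_of("scene","diverter")[:2]: print(d["conf"],d["box"])
for k in("shutoff_end","shutoff"):
  for d in recognise("scene",k)[:2]: print(k,d)
print("end exp",proj(c,w2(P,(100,120,89))))
im=c["image"][140:270,190:323]
cv2.imwrite("pics/c9.png",cv2.resize(im,None,fx=4.6,fy=4.6,interpolation=cv2.INTER_CUBIC))
E
```

```text
[646.0138263   43.4132607   65.95631191] [-0.50718518 -0.42496474 -0.52872451]
0.44 [220.4, 192.4, 230.2, 199.5]
shutoff_end {'box': [235.1, 233.4, 290.2, 253.3], 'conf': 0.64}
shutoff {'box': [235.8, 234.6, 286.7, 253.8], 'conf': 0.87}
end exp [237.6392056  248.70025389]
```

View pics/c9.png

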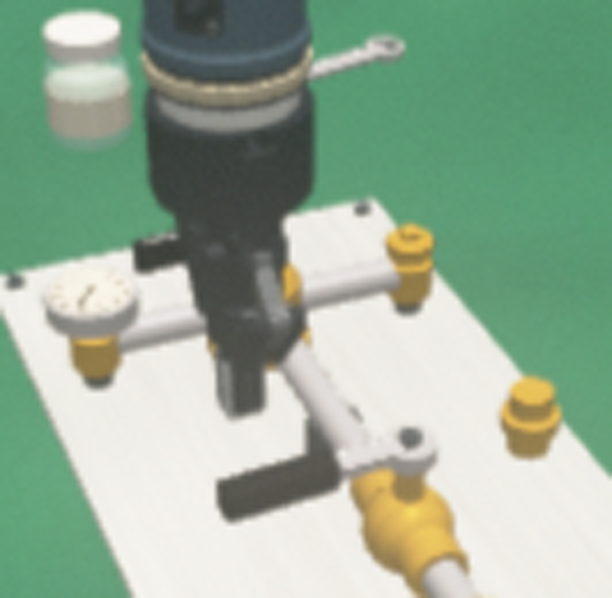

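carry_out(
  motion=[
    {"slide": [2, 12, 0], "turn": 0},
    {"slide": [3, 22, 0], "turn": 0},
    {"slide": [4, 28, 0], "turn": 0},
    {"slide": [3, 34, 0], "turn": 0},
    {"slide": [2, 39, 0], "turn": 0},
    {"slide": [1, 44, 0], "turn": 0},
    {"slide": [1, 50, 0], "turn": 0},
    {"slide": [1, 56, 0], "turn": 0},
    {"slide": [1, 61, 0], "turn": 0},
  ],
)

```text
t: 14.65
position: [646.9, 103.8, 65.8]
ee_rot: [[-0.999, 0.036, -0.001], [0.036, 0.999, -0.001], [0.001, -0.001, -1.0]]
wrist_force: [-1.1, -3.8, -0.7]
finger_gap: -0.2
finger_force: 1.2
```

carry_out(
  motion=[
    {"slide": [1, 6, 0], "turn": 0},
    {"slide": [3, 12, 0], "turn": 0},
    {"slide": [5, 18, 0], "turn": 0},
    {"slide": [8, 23, 0], "turn": 0},
    {"slide": [12, 29, 0], "turn": 0},
    {"slide": [15, 34, 0], "turn": 0},
    {"slide": [20, 39, 0], "turn": 0},
    {"slide": [25, 43, 0], "turn": 0},
    {"slide": [31, 47, 0], "turn": 0},
  ],
)

```text
t: 15.78
position: [618.0, 152.4, 66.2]
ee_rot: [[-0.999, 0.036, 0.001], [0.036, 0.999, 0.0], [-0.001, 0.0, -1.0]]
wrist_force: [0.5, -2.2, -0.3]
finger_gap: 0.2
finger_force: 1.2
```

```bash
cat > sh.py <<'E'
from h import *
o=get_obs();print(o["t"],o["position"],o["wrist_force"])
P=[573.44,-13.86,-.0309];c=camera("scene")
for k in("shutoff","diverter"):
  for d in recognise("scene",k)[:1]: print(k,d)
for a in(60,70,75,80,85,90):
    t=np.radians(a);print(a,[proj(c,w2(P,(100*np.cos(t)+s*8*np.sin(t),120+100*np.sin(t)-s*8*np.cos(t),z))).round(1).tolist() for s,z in((1,98),(-1,98),(1,80),(-1,80))])
g=c["image"].max(2)
for r in range(225,275): print(r,"".join("#" if v<70 else "+" if v<110 else "." for v in g[r,250:345]))
E
python3 sh.py
```

```text
15.775 [618.03717547 152.43691765  66.16618802] [ 0.53492258 -2.24818035 -0.27629504]
shutoff {'box': [279.9, 246.6, 292.4, 268.1], 'conf': 0.59}
diverter {'box': [220.9, 183.2, 252.0, 198.5], 'conf': 0.83}
60 [[271.4, 264.4], [279.3, 265.0], [271.3, 270.9], [279.1, 271.6]]
70 [[280.0, 265.0], [287.9, 264.8], [279.8, 271.6], [287.6, 271.3]]
75 [[284.4, 265.0], [292.1, 264.2], [284.1, 271.5], [291.8, 270.8]]
80 [[288.6, 264.7], [296.2, 263.5], [288.3, 271.2], [295.8, 270.0]]
85 [[292.8, 264.1], [300.2, 262.5], [292.5, 270.7], [299.7, 269.0]]
90 [[296.9, 263.3], [303.9, 261.2], [296.5, 269.8], [303.4, 267.7]]
225 .............+++++++++++++++++++...............................................................
226 .............+++++++++++++++++++...............................................................
227 ..............++++++++++++++++++...............................................................
228 ..............++++++++++++++++++...............................................................
229 ..............+++++++++++++++++++................................................
[... 3814 characters left out ...]

268 ................................++++++.........................................................
269 .................................++............................................................
270 ...............................................................................................
271 ...............................................................................................
272 ...............................................................................................
273 ...............................................................................................
274 ...............................................................................................
```

carry_out(
  motion=[
    {"slide": [4, 2, 0], "turn": 0},
    {"slide": [8, 4, 0], "turn": 0},
    {"slide": [11, 5, 0], "turn": 0},
    {"slide": [14, 6, 0], "turn": 0},
    {"slide": [17, 7, 0], "turn": 0},
    {"slide": [19, 8, 0], "turn": 0},
  ],
)

```text
t: 16.68
position: [600.6, 160.0, 66.2]
ee_rot: [[-0.999, 0.036, 0.003], [0.036, 0.999, -0.001], [-0.003, -0.001, -1.0]]
wrist_force: [6.7, -4.3, -4.1]
finger_gap: -0.1
finger_force: 3.4
```

carry_out(
  motion=[
    {"slide": [1, 0, 0], "turn": 0},
    {"slide": [2, 0, 0], "turn": 0},
  ],
)

```text
t: 16.92
position: [600.7, 159.9, 66.4]
ee_rot: [[-0.999, 0.037, 0.007], [0.037, 0.999, -0.001], [-0.007, -0.0, -1.0]]
wrist_force: [9.8, -3.5, -5.5]
finger_gap: 0.1
finger_force: 4.9
```

```bash
python3 sh.py | grep -v "^2[2-4]"
```

```text
16.925 [600.68057654 159.90983693  66.39173469] [ 9.75294236 -3.49971556 -5.50398316]
shutoff {'box': [269.8, 236.7, 303.7, 267.0], 'conf': 0.45}
diverter {'box': [217.8, 184.3, 250.2, 198.4], 'conf': 0.56}
60 [[271.4, 264.4], [279.3, 265.0], [271.3, 270.9], [279.1, 271.6]]
70 [[280.0, 265.0], [287.9, 264.8], [279.8, 271.6], [287.6, 271.3]]
75 [[284.4, 265.0], [292.1, 264.2], [284.1, 271.5], [291.8, 270.8]]
80 [[288.6, 264.7], [296.2, 263.5], [288.3, 271.2], [295.8, 270.0]]
85 [[292.8, 264.1], [300.2, 262.5], [292.5, 270.7], [299.7, 269.0]]
90 [[296.9, 263.3], [303.9, 261.2], [296.5, 269.8], [303.4, 267.7]]
250 ................................++++++++++++...................................................
251 ................................++++++++++++...................................................
252 ................................+++++++++++++..................................................
253 ................................++++++++++++++.................................................
254 ................................+++..++++++++++..................................
[... 1314 characters left out ...]

268 ...............................................................................................
269 ...............................................................................................
270 ...............................................................................................
271 ...............................................................................................
272 ...............................................................................................
273 ...............................................................................................
274 ...............................................................................................
```

carry_out(
  motion=[
    {"slide": [-8, 0, 0], "turn": 0},
    {"slide": [-20, 0, 0], "turn": 0},
    {"slide": [-35, 0, 0], "turn": 0},
    {"slide": [-35, 0, -30], "turn": 0},
    {"slide": [-35, 0, -70], "turn": 0},
    {"slide": [-35, 0, -120], "turn": 0},
    {"slide": [-35, 0, -150], "turn": 0},
    {"slide": [-35, 0, -150], "turn": 0},
    {"slide": [-35, 0, -150], "turn": 0},
  ],
)

```text
t: 18.2
position: [631.9, 159.6, 214.9]
ee_rot: [[-0.999, 0.036, -0.002], [0.036, 0.999, -0.0], [0.002, -0.0, -1.0]]
wrist_force: [0.5, -0.6, -0.5]
finger_gap: 0.1
finger_force: 0.0
```

```bash
python3 sh.py | grep -v "^2[2-4]"
```

```text
18.2 [631.90122024 159.56638293 214.91691602] [ 0.50142105 -0.56944579 -0.5285095 ]
shutoff {'box': [270.2, 234.8, 307.3, 268.5], 'conf': 0.78}
diverter {'box': [220.5, 184.1, 250.3, 200.1], 'conf': 0.54}
60 [[271.4, 264.4], [279.3, 265.0], [271.3, 270.9], [279.1, 271.6]]
70 [[280.0, 265.0], [287.9, 264.8], [279.8, 271.6], [287.6, 271.3]]
75 [[284.4, 265.0], [292.1, 264.2], [284.1, 271.5], [291.8, 270.8]]
80 [[288.6, 264.7], [296.2, 263.5], [288.3, 271.2], [295.8, 270.0]]
85 [[292.8, 264.1], [300.2, 262.5], [292.5, 270.7], [299.7, 269.0]]
90 [[296.9, 263.3], [303.9, 261.2], [296.5, 269.8], [303.4, 267.7]]
250 ...................................+++++++++...................................................
251 ...................................+++++++++...................................................
252 ...................................++++++++++..................................................
253 ....................................++++++++++.................................................
254 .....................................++++++++++....................................
[... 1312 characters left out ...]

268 ...............................................................................................
269 ...............................................................................................
270 ...............................................................................................
271 ...............................................................................................
272 ...............................................................................................
273 ...............................................................................................
274 ...............................................................................................
```

```bash
python3 - <<'E'
from h import *
for n,P,z in(("scene",[573.44,-13.86,-.0309],98),("top",[574.03,-23.44,-.0301],98)):
    c=camera(n)
    d=outline_of(n,"diverter")
    if not d: print(n,"none");continue
    m=d[0]["mask"];ys,xs=np.nonzero(m)
    Q=np.array([at(c,u+.5,v+.5,90)[:2] for u,v in zip(xs,ys)])-w2(P,(0,-100,90))[:2]
    r=np.hypot(*Q.T);F=Q[(r>35)&(r<90)]
    print(n,d[0]["conf"],d[0]["box"],len(F),"rig angle from +x (deg)",np.degrees(np.arctan2(F[:,1].mean(),F[:,0].mean())-P[2]), r.max())
    g=c["image"].max(2)
    if n=="scene":
        for a in(80,90,100):
            t=np.radians(a);print(a,proj(c,w2(P,(75*np.sin(t),-100+75*np.cos(t),98))),proj(c,w2(P,(75*np.sin(t),-100+75*np.cos(t),80))))
        for q in range(182,204): print(q,"".join("#" if v<80 else "+" if v<120 else "." for v in g[q,212:262]))
E
```

```text
scene 0.69 [218.5, 182.8, 253.2, 200.6] 113 rig angle from +x (deg) 6.626516586016466 76.30994242525941
80 [220.21905535 195.22038943] [220.66513178 201.09387624]
90 [218.28324682 192.82820413] [218.74546786 198.67199612]
100 [217.22652455 190.30733151] [217.69531045 196.11857769]
182 ..................................................
183 ..................................................
184 .............................++....+++............
185 ............................+#+.....+#+...........
186 ...........................+##+.....##+...........
187 ...........................+###+++++##+...........
188 ...........................+##########+...........
189 .........................++###########+...........
190 .....................++++#############+...........
191 ................+++++#################+...........
192 .......++....+++######################+...........
193 .......+#+++#########################+............
194 .......+##################+++++#####+.............
195 .......+###############++......+++++..............
196 .......+########+++++#++..........................
197 .......+####++++.....++...........................
198 ........++++......................................
199 ..................................................
200 ..................................................
201 ..................................................
202 ..................................................
203 ..................................................
top 0.7 [313.9, 168.8, 321.8, 201.7] 59 rig angle from +x (deg) 0.5942301955832069 74.10945511948363
```

```bash
python3 -c "
from bench import *
print(sign_off())"
```

```text
the job is handed in; nothing more can be done
None
```

I pushed the diverter lever round to the gauge outlet (within about 1° in the top view, up to 7° in the scene view; limit about 9°), then the shut-off handle to its open stop. I then backed the arm clear and handed the job in; `sign_off()` gave no verdict. The fingertip appeared about 24 mm higher in the picture than its reported height, so I set the working height by touching the lever.

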